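# Load a power card into the test station and start the test

### The job

Take the power card from the slanted stand and slide it upright down the two red card guides of the test station, heat sink towards the fan, until it is fully home in the connector, and let it go. Then press the green start plunger down to its stop and release it. Leave the other things on the bench where they are.

Things in the scene. Friction and masses are not known exactly. Their poses are not given: they have to be found in the camera images.
- card_mid (a point): middle of the power card, 65 mm above its bottom edge. x = out of the face with the heat sink, y = its width, z = bottom edge to handle (leaning 25 degrees in the stand, towards the stand's -x). Green board 4 mm thick (x), 120 mm wide (y), 102 mm tall, gold contacts along the bottom edge; white pull handle on top. 0.18 to 0.35 kg.
- card_handle (a point): centre of the card's white pull handle, 14 mm thick (card's x), 60 mm wide (y), 28 mm tall (z); 50 mm above the card's middle, in the plane of the board; axes as the card's
- card_sink (a point): centre of the card's black finned heat sink, 22 mm deep (x), 80 mm wide (y), 52 mm tall (z), on the card's +x face: 13 mm along the card's +x and 11 mm below its middle
- stand: black slanted card stand, fixed, 150 x 170 mm; origin on the bench under the ledge, z up, +x the side the heat sink looks to. The card leans on a back panel 72 mm high along the slope, its bottom edge on a ledge with an 8 mm high lip in front and cheeks at the sides. Drawn out along its own slope, it is free after 10 mm.
- station: aluminium test station, fixed, base 210 x 190 x 15 mm; origin on the bench under its centre, z up, y = the width of the loaded card, +x towards its cooling fan (80 mm square, 95 mm high, its face 72 mm from the centre). Lamp panel on the -x side, 49 mm high. Side rails along x at y = +-77 mm, 109 mm high.
- frame_top (a point): middle of the station at the height of the guides' tops, 115 mm over the bench; axes as the station's. Two red plastic vertical card guides, a pair, stand at y = +-53 to 66 mm. Their groove may be up to 18 mm to either side of this point in x: the setting differs each time and is not reported, look or feel for it. Their flat tops reach 40 mm from the groove in x.
- seat_level (a point): middle of the station at the height of the connector's hard seat, 30 mm over the bench, where the card's bottom edge ends (card's middle then 95 mm). Grooves: 6.4 mm wide in x, flared to 8.8 mm over the top 6 mm; floors 124 mm apart in y. Sprung contacts grip the card over the last 12 mm and take a push of roughly 10 to 20 N: its weight will not take it home, and once home it stays.
- fan (a point): centre of the station's black cooling fan, 84 mm from the station's centre along its +x, 55 mm over the bench
- plunger_top (a point): top centre of the green mushroom-headed start plunger, 42 mm diameter, 85 mm above the bench when up, on a yellow box 74 x 74 x 50 mm (fixed); z up
- start_plunger (a joint): travel of the start plunger: 0 up, 0.010 m at its lower stop; spring return, 3 N at first and 8 N at the stop
- sink_a_mid (a point): loose black finned heat sink, 52 x 52 mm, 20 mm high, lying on the bench (bystander); point at its centre
- sink_b_mid (a point): second loose heat sink, alike (bystander)
- sink_c_mid (a point): third loose heat sink, alike (bystander)
- paste_jar: small closed jar with blue cap, 56 mm diameter, 55 mm high (bystander); origin under its centre
- tape_roll: amber tape roll lying flat, 84 mm diameter, 20 mm high (bystander); origin under its centre
- driver: screwdriver lying on the bench, 190 mm (bystander)
- tweezers: steel tweezers lying on the bench, 130 mm (bystander)
Mind the look-alikes: they are no part of the job. Of the things shaped like the part that bears plunger_top, the yellow one is meant.

How it is judged:
By the outcome, as a careful person would: the job done as asked, in the order asked, and still so for the second after the job is handed in, with the robot touching nothing.
It also fails if it takes over 72 s, if anything falls off the work surface, if the arm or the gripper's body presses on something with over 40 N, if the wrist force passes 120 N, or if a joint passes its speed limit or range.

### The arm

A 7-joint arm with a two-finger parallel gripper is mounted at the origin on the work surface. World frame = base frame: x ahead of the robot, y to its left, z up, the work surface at z = 0. Lengths are in m, angles in rad, forces in N, time in s.
With the tool pointing down it reaches from about 0.4 to 0.875 m from the base axis. Payload 19.3 kg.
Tool frame: the origin (TCP) lies at the very end of the fingers, on their centre line; the grasp point (between the pads) lies 19 mm behind it; z points along the fingers, y is the line along which they close (so a half turn about z gives the same grasp; the last joint's range is limited). The gripper opens to 85 mm and grips with 20 to 120 N. Pads are 22 mm wide; open, the fingers measure 114 mm over their backs; the gripper's body (76 mm by 85 mm) begins 54 mm behind the grasp point. The pads swing forward as they close: fully open they stand 13 mm farther back than shut.
Start: joints at [-1.292, 0.521, -0.036, 1.599, 0.021, 1.021, -0.113], TCP at [0.214, 0.587, 0.231] pointing down, gripper open.
Joint ranges: [-2.91, 2.91], [-0.3, 2.13], [-1.5, 1.42], [0.17, 2.43], [-1.26, 4.41], [0.16, 1.93], [-2.52, 2.52]. Speed limits (rad/s): [1.89, 1.89, 2.39, 2.39, 3.01, 3.01, 3.01].

### API

Orientations are given as [roll, pitch, yaw] about the fixed x, y, z axes, in that order (R = Rz(yaw) Ry(pitch) Rx(roll)).
In Python, from workcell import bot gives the robot as it stands.
- The arm moves only by the tool jog_arm, never from a script. Its argument "motion" is a list of rows, each a list of 5 numbers: the shift along the tool's x, y, z scaled (see below), then the turn about the tool's z scaled (see below), then the opening, from 0 (shut) to 1 (fully open). A call has 1 to 12 rows; each row shifts and turns the commanded pose from where the row before left it, along the tool's axes as they then stand; what a row does not reach is not made up. The controller multiplies each number of a shift by 30 mm and each number of a turn by 0.08 rad. A row lasts 1/10 s, in which the tool goes at most 50 mm and 8.59 degrees, less where a joint would pass 70% of its speed; a pose out of reach is approached as far as the arm can. A call with a number of a shift or a turn outside -1 to 1 is refused whole. A call with a gripper value outside its range is refused whole. The fingers move at their own pace and stop on an object; "newtons" is the grip in N (left out, the last holds). Time passes only in rows, so rows that do not move let the fingers close. It gives the time, the measured TCP pose, the force, the opening and the grip force at its end, in the units of the state.
- bot.observe(): the state, without advancing time (a new reading comes with each control period).
- bot.grab_frame(name): name is "scene" or "side" or "wrist"; returns a dict with "pixels" (420x560x3 uint8, red, green, blue), "fovy" (degrees; the focal length in pixels is half the picture's height over the tangent of half this angle, whatever the lens; pixels are square), "cx", "cy" (the principal point, pixels), "k1" (the pictures are not rectified: a ray, as slopes to the right and down, at radius r is drawn at 1 + k1 r^2 times it, then the intrinsics apply), "rvec" (rotation vector, rad) and "tvec" (3), from world to camera coordinates, as OpenCV has them; the wrist camera has in their place "mount" (4x4, takes a point from camera to tool coordinates, whose origin is the TCP and whose axes are the flange's). Camera axes: x right, y down, z forward; pixel columns grow to the right and rows downward; lengths in m; the calibration is good to about 2 mm. A picture is of the moment at which its call begins: read the wrist's pose just before it. There is no depth.
- bot.job_done(): hands the job in; it is judged then, once.
The state is a dict: "clock": time; "qpos": joint angles; "qd": joint speeds; "joint_efforts": joint torques, N m; "position": TCP position; "tool_rot": TCP orientation; "force": force on the tool from outside, world axes, zero at the start; "moment": the same for the moment, N m; "grip_width": finger opening in m; "finger_force": force on a finger pad.
Only numpy, scipy, OpenCV 4.12 (cv2) and the standard library are available. Lean on these libraries where they do the work, as an engineer would, in place of code of your own. Each camera call takes 0.05 s, during which the arm holds its last target. There are 200 camera calls.

## Working session

There is one attempt and no reset: what is moved stays moved. The work goes in short steps, Python scripts to look and compute and a tool call to move; the robot and the scene stay as the last step left them, time stands still between calls to the robot, and variables do not carry over. Pictures are saved under pics/ and viewed, at most 10 in all, crops included, and the job is handed in when it is done.

Besides the shell and the picture viewer there is one more tool, called after ">>>" as name(argument=value, ...) on one line, values as JSON. jog_arm: Moves the arm, as the interface text tells. Shifts and turns lie within -1 to 1; 1 stands for 30 mm of shift or 0.08 rad of turn. Its arguments: {"type":"object","properties":{"motion":{"type":"array","items":{"type":"array","items":{"type":"number"}}},"newtons":{"type":"number"}},"required":["motion"]}

```bash
mkdir -p pics; ls; cat > h.py <<'E'
import numpy as np, cv2, pickle
from workcell import bot
from scipy.spatial.transform import Rotation as R
def snap(name, fn):
    s=bot.observe(); f=bot.grab_frame(name); f['state']=s
    cv2.imwrite(f'pics/{fn}.png', f['pixels'][...,::-1]); pickle.dump(f,open(f'pics/{fn}.pkl','wb')); return f
def load(fn): return pickle.load(open(f'pics/{fn}.pkl','rb'))
def cam(f):
    h=f['pixels'].shape[0]; fl=h/2/np.tan(np.radians(f['fovy'])/2)
    K=np.array([[fl,0,f['cx']],[0,fl,f['cy']],[0,0,1]]); D=np.array([f['k1'],0,0,0,0.])
    if 'mount' in f:
        T=np.eye(4); T[:3,:3]=R.from_euler('xyz',f['state']['tool_rot']).as_matrix(); T[:3,3]=f['state']['position']
        C=np.linalg.inv(T@np.array(f['mount'])); return K,D,C[:3,:3],C[:3,3]
    return K,D,cv2.Rodrigues(np.array(f['rvec'],float))[0],np.array(f['tvec'],float).ravel()
def proj(f,P):
    K,D,Rm,t=cam(f); return cv2.projectPoints(np.array(P,float).reshape(-1,1,3),cv2.Rodrigues(Rm)[0],t,K,D)[0].reshape(-1,2)
def ray(f,uv):
    K,D,Rm,t=cam(f); n=cv2.undistortPoints(np.array(uv,float).reshape(-1,1,2),K,D).reshape(-1,2)
    d=np.c_[n,np.ones(len(n))]@Rm; return -Rm.T@t, d
def atz(f,uv,z):
    o,d=ray(f,uv); z=np.broadcast_to(z,len(d)); return o+d*((z-o[2])/d[:,2])[:,None]
E
python3 - <<'E'
from h import *
for n in ('scene','side','wrist'):
    f=snap(n,n+'0'); print(n,f['fovy'],f['k1'],f.get('mount'), None if 'mount' in f else -cam(f)[2].T@cam(f)[3])
print(bot.observe())
E
```

```text
pics
scene 46.06560304416583 -0.08759210041532363 None [1.18431958 0.28628412 1.1754521 ]
side 56.511450399977825 -0.02311511468137978 None [ 0.46376045 -0.55435917  0.68078212]
wrist 68.7145432567704 0.013477125113121343 [[ 1.37570983e-04 -9.49827243e-01 -3.12774982e-01  8.21128343e-02]
 [ 9.99999533e-01 -1.68507280e-04  9.51558598e-04 -1.20730127e-03]
 [-9.56521141e-04 -3.12774967e-01  9.49826776e-01 -1.41594749e-01]
 [ 0.00000000e+00  0.00000000e+00  0.00000000e+00  1.00000000e+00]] None
{'clock': 0.15, 'qpos': array([-1.29217919,  0.52192209, -0.03634217,  1.59983682,  0.02121058,
        1.02110441, -0.11281343]), 'qd': array([ 1.42734391e-03, -2.14768278e-03, -1.33132109e-03, -2.16007920e-03,
       -2.71616973e-05,  3.99068140e-04, -5.53362273e-04]), 'joint_efforts': array([ 6.59189345e-05, -9.27383924e+01,  1.97960749e+00, -3.70054042e+01,
        1.78506284e-02,  6.32940908e-03, -5.08236576e-05]), 'position': array([0.21355575, 0.58712716, 0.23084416]), 'tool_rot': array([-3.14070932e+00,  6.03049951e-05,  2.79276738e+00]), 'force': array([-0.75870599, -0.00134569, -0.10632479]), 'moment': array([ 0.00964649, -0.03672598, -0.01468495]), 'finger_force': 0.0, 'grip_width': 0.0852469660499721}
```

View pics/scene0.png

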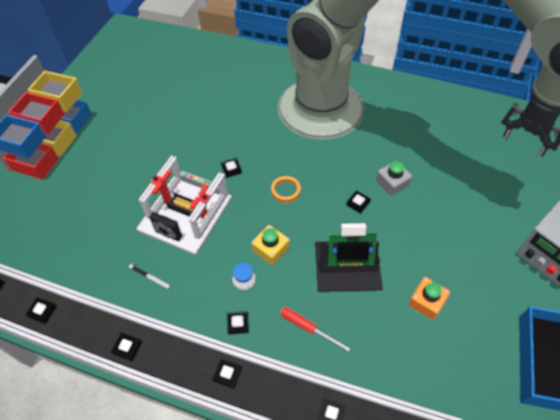

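View pics/side0.png

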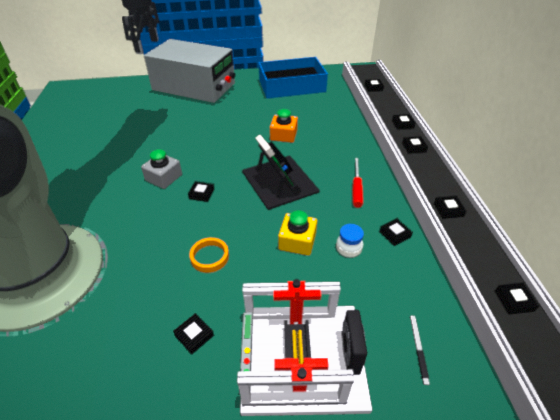

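```bash
python3 - <<'E'
import cv2,numpy as np
a=cv2.imread('pics/scene0.png'); b=cv2.imread('pics/side0.png')
up=lambda i,s: cv2.resize(i,None,fx=s,fy=s,interpolation=cv2.INTER_CUBIC)
def grid(i,x0,y0,s,st=20):
    for x in range((x0//st+1)*st,x0+i.shape[1]//s,st):
        cv2.putText(i,str(x),((x-x0)*s,8),0,.3,(255,255,255),1); i[::6,(x-x0)*s]=255
    for y in range((y0//st+1)*st,y0+i.shape[0]//s,st):
        cv2.putText(i,str(y),(0,(y-y0)*s),0,.3,(255,255,255),1); i[(y-y0)*s,::6]=255
    return i
c=np.zeros((600,800,3),np.uint8)
p=grid(up(a[150:250,130:238],4),130,150,4); c[:400,:432]=p
p=grid(up(a[218:298,310:400],4),310,218,4); c[:320,436:796]=p
p=grid(up(a[224:270,245:298],4),245,224,4); c[410:594,0:212]=p
p=grid(up(b[205:255,270:325],4),270,205,4); c[400:600,220:440]=p
p=grid(up(b[130:200,255:300],4),255,130,4); c[322:602,450:630]=p[:278]
cv2.imwrite('pics/cropA.png',c)
c=np.zeros((600,800,3),np.uint8)
p=grid(up(b[272:417,235:375],4),235,272,4); c[:580,:560]=p
cv2.imwrite('pics/cropB.png',c)
E
```

```text
(no output)
```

View pics/cropA.png

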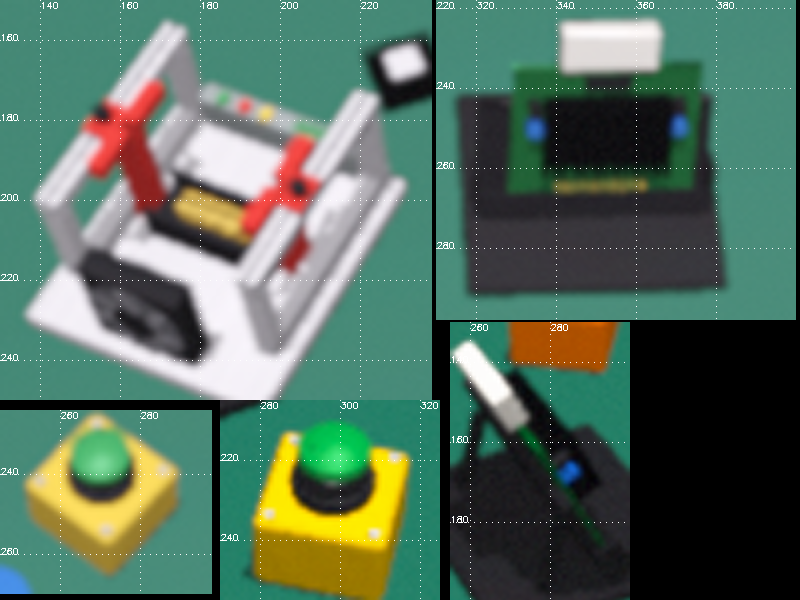

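View pics/cropB.png

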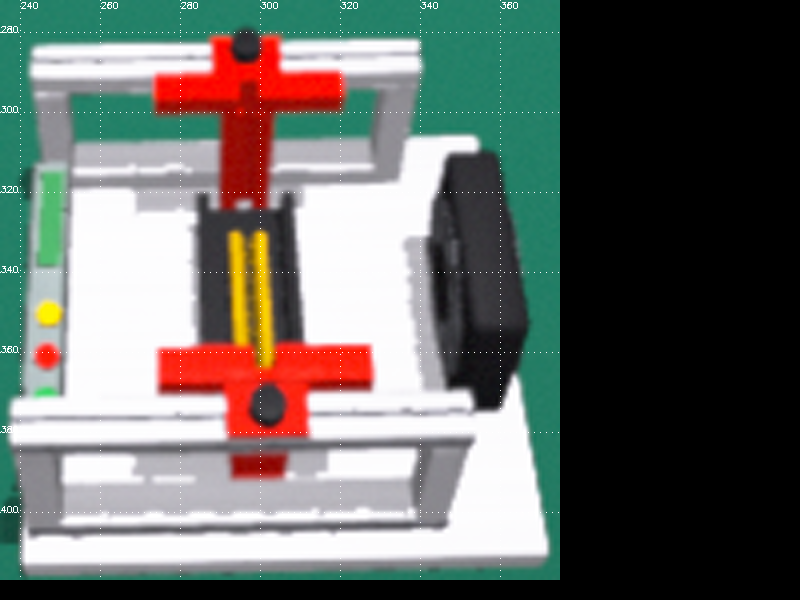

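```bash
cat > fit.py <<'E'
from h import *
from scipy.optimize import least_squares
sc,sd=load('scene0'),load('side0')
A=lambda x,y:(130+x/4,150+y/4); B=lambda x,y:(235+x/4,272+y/4); C=lambda x,y:(310+(x-436)/4,218+y/4); S=lambda x,y:(255+(x-450)/4,130+(y-322)/4)
def Rz(a): return R.from_euler('z',a).as_matrix()
st=lambda p,P: np.array(P)@Rz(p[2]).T+[p[0],p[1],0]
L=R.from_euler('y',-25,degrees=True).as_matrix()
cd=lambda p,P: np.array(P)@(Rz(p[3])@L).T+p[:3]
stp=[(sd,(.105,-.095,.015),B(548,556)),(sd,(-.105,-.095,.015),B(22,556)),(sd,(.105,.095,.015),B(478,137)),(sc,(.105,-.095,.015),A(25,318)),(sc,(-.105,.095,.015),A(405,183))]
cdp=[(sc,(.002,-.06,.037),C(515,66)),(sc,(.002,.06,.037),C(701,62)),(sc,(.007,-.03,.036),C(560,72)),(sc,(.007,.03,.036),C(660,72)),(sc,(-.007,-.03,.064),C(560,22)),(sc,(-.007,.03,.064),C(662,22)),(sd,(-.007,-.03,.064),S(468,342)),(sd,(.007,-.03,.036),S(508,432))]
def fit(m,pts,p0):
    f=lambda p: np.concatenate([proj(c,m(p,[P]))[0]-uv for c,P,uv in pts])
    r=least_squares(f,p0,loss='soft_l1'); return r.x,f(r.x).reshape(-1,2)
if __name__=='__main__':
    np.set_printoptions(precision=4,suppress=True)
    p,e=fit(st,stp,[.6,-.2,0]); print('station',p); print(e)
    g=np.array([ray(sd,[B(*q)]) [1][0] for q in [(158,346),(372,346),(155,73),(343,73),(155,110),(343,110)]]); 
    w=atz(sd,[B(*q) for q in [(158,346),(372,346),(158,385),(372,385),(155,73),(343,73),(155,100),(343,100),(247,43),(268,405)]],.115)
    print('guides in station frame',(w-[p[0],p[1],0])@Rz(p[2]))
    c,e=fit(cd,cdp,[.66,.15,.08,0]); print('card mid',c,'handle',cd(c,[(0,0,.05)])); print(e)
    # plunger: cap tops; box top corners z=.05
    print('box sc',atz(sc,[(245+25/4,224+75/4),(245+97/4,224+5/4),(245+180/4,224+60/4),(245+107/4,224+135/4)],.05))
    print('box sd',atz(sd,[(270+35/4,205+120/4),(270+65/4,205+32/4),(270+190/4,205+55/4),(270+165/4,205+150/4)],.05))
E
python3 fit.py
```

```text
station [ 0.5391 -0.2453 -0.1077]
[[ 0.2329 -0.5308]
 [-0.5248  0.0123]
 [ 0.5736 -0.7134]
 [-0.8734 -1.4459]
 [-0.5513 -0.4115]]
guides in station frame [[-0.0491 -0.0553  0.115 ]
 [ 0.0301 -0.0556  0.115 ]
 [-0.0491 -0.0699  0.115 ]
 [ 0.0287 -0.0702  0.115 ]
 [-0.0509  0.0637  0.115 ]
 [ 0.029   0.0633  0.115 ]
 [-0.0508  0.0504  0.115 ]
 [ 0.0279  0.05    0.115 ]
 [-0.0112  0.0788  0.115 ]
 [-0.0094 -0.0773  0.115 ]]
card mid [0.5284 0.2393 0.0694 0.3134] handle [[0.5083 0.2328 0.1147]]
[[ 0.2644 -0.6459]
 [ 0.8954  0.5982]
 [ 0.9611 -0.6557]
 [-0.3999 -0.5345]
 [ 1.1428 -0.4592]
 [-0.6678 -0.3276]
 [ 2.426  18.7373]
 [ 1.9839  0.1871]]
box sc [[ 0.593  -0.0169  0.05  ]
 [ 0.5266  0.0097  0.05  ]
 [ 0.5498  0.0763  0.05  ]
 [ 0.6182  0.0493  0.05  ]]
box sd [[ 0.524   0.0049  0.05  ]
 [ 0.5485  0.0694  0.05  ]
 [ 0.6158  0.0433  0.05  ]
 [ 0.5899 -0.024   0.05  ]]
```

```bash
sed -i 's/(sd,(-.007,-.03,.064),S(468,342))/(sd,(-.007,.03,.064),S(458,345)),(sd,(-.007,-.03,.064),S(500,405))/' fit.py; python3 fit.py | sed -n '/card/,/box/p'; cat >> h.py <<'E'
def move(dx,dy,dz=0,dyaw=0):
    "world shift to tool-unit sums (30mm, .08rad) at present yaw"
    s=bot.observe(); M=R.from_euler('xyz',s['tool_rot']).as_matrix()
    return (M.T@[dx,dy,dz])/.03, -dyaw/.08
def to(x,y,z,yaw):
    s=bot.observe(); d=np.array([x,y,z])-s['position']; return move(*d,(yaw-s['tool_rot'][2]+np.pi)%(2*np.pi)-np.pi)
E
python3 -c "
from h import *
print(to(.505,.235,.25,1.88))"
```

```text
card mid [0.5363 0.239  0.0789 0.3187] handle [[0.5162 0.2324 0.1242]]
[[-0.4887  0.0024]
 [ 0.5851  1.0312]
 [ 0.3313 -0.0454]
 [-0.8069 -0.0324]
 [ 0.4617  0.0314]
 [-1.125   0.0565]
 [-1.3501  1.6169]
 [-2.2842 -0.3982]
 [ 5.2439 -3.1283]]
box sc [[ 0.593  -0.0169  0.05  ]
(array([-13.14160367,  -7.71077196,  -0.63092461]), np.float64(11.409592271442214))
```

>>> jog_arm(motion=[[-0.95, -0.55, 0, 0, 1], [-0.95, -0.55, 0, 0, 1], [-0.95, -0.55, 0, 0, 1], [-0.95, -0.55, 0, 0, 1], [-0.95, -0.55, 0, 0, 1], [-0.95, -0.55, 0, 0, 1], [-0.95, -0.55, 0, 0, 1], [-0.95, -0.55, 0, 0, 1], [-0.95, -0.55, 0, 0, 1], [-0.95, -0.55, 0, 0, 1], [-0.95, -0.55, -0.3, 0, 1], [-0.95, -0.55, -0.3, 0, 1]])

```text
clock: 1.35
position: [0.4679, 0.2831, 0.2493]
tool_rot: [-3.141, -0.0, 2.793]
force: [0.9, 0.2, 0.8]
grip_width: 0.0853
finger_force: 0.0
```

>>> jog_arm(motion=[[-0.95, -0.55, 0, 0, 1], [-0.75, -0.55, 0, 0, 1], [0, 0, 0, 1, 1], [0, 0, 0, 1, 1], [0, 0, 0, 1, 1], [0, 0, 0, 1, 1], [0, 0, 0, 1, 1], [0, 0, 0, 1, 1], [0, 0, 0, 1, 1], [0, 0, 0, 1, 1], [0, 0, 0, 1, 1], [0, 0, 0, 1, 1]])

```text
clock: 2.55
position: [0.5038, 0.2359, 0.2491]
tool_rot: [-3.141, 0.0, 1.99]
force: [-0.5, -1.8, 0.4]
grip_width: 0.0856
finger_force: 0.0
```

>>> jog_arm(motion=[[0, 0, 0, 1, 1], [0, 0, 0, 0.4, 1], [0, 0, 0, 0, 1]])

```text
clock: 2.85
position: [0.5039, 0.236, 0.2492]
tool_rot: [-3.141, 0.0, 1.881]
force: [-0.1, -0.6, 0.5]
grip_width: 0.0853
finger_force: 0.0
```

```bash
python3 - <<'E'
from h import *
f=snap('wrist','w1'); print(f['state']['position'],f['state']['tool_rot'])
i=cv2.resize(cv2.imread('pics/w1.png'),(800,600),interpolation=cv2.INTER_CUBIC); cv2.imwrite('pics/w1b.png',i)
E
```

```text
[0.50388776 0.23598913 0.24918485] [-3.14136697e+00  1.62089609e-04  1.88137551e+00]
```

View pics/w1b.png

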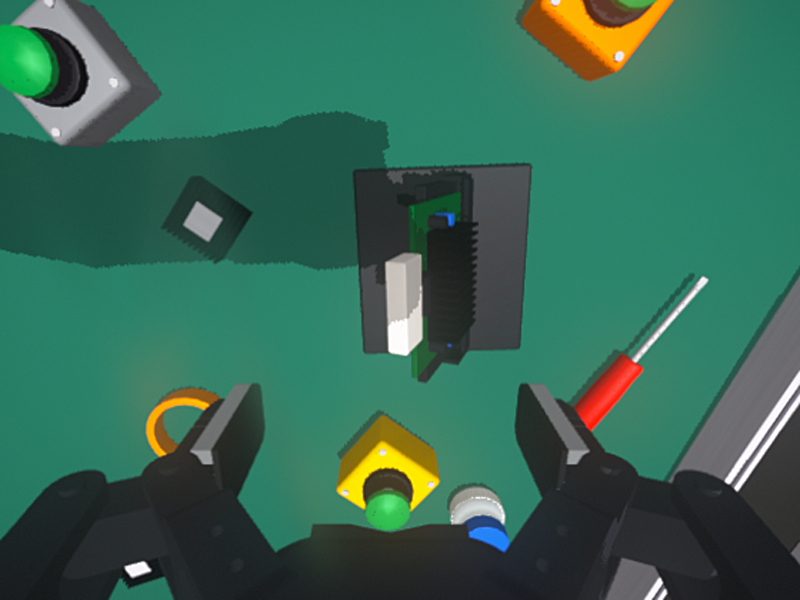

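```bash
cat > fit2.py <<'E'
from fit import *
w1=load('w1'); W=lambda x,y:((x+.5)*.7-.5,(y+.5)*.7-.5)
pts=cdp[:6]+[(w1,(-.007,-.03,.064),W(388,352)),(w1,(.007,-.03,.064),W(408,356)),(w1,(.007,.03,.036),W(421,253))]
c,e=fit(cd,pts,[.536,.239,.079,.31])
if __name__=='__main__':
    np.set_printoptions(precision=4,suppress=True)
    print(c,cd(c,[(0,0,.05)]));print(e)
    box=lambda x0,x1,y0,y1,z0,z1:[[(x,y,z) for y,z in ((y0,z0),(y1,z0),(y1,z1),(y0,z1))] for x in (x0,x1)]
    def over(f,i,u0,v0,u1,v1,s):
        i=cv2.resize(f['pixels'][v0:v1,u0:u1,::-1],None,fx=s,fy=s,interpolation=cv2.INTER_CUBIC)
        for b,col in ((box(-.007,.007,-.03,.03,.036,.064),(0,0,255)),(box(-.002,.002,-.06,.06,-.065,.037),(0,255,255)),(box(.002,.024,-.04,.04,-.037,.015),(255,0,255))):
            q=[proj(f,cd(c,x)) for x in b]
            for a in q: cv2.polylines(i,[np.int32(((a+.5-[u0,v0])*s))],True,col,1)
            for k in range(4): cv2.line(i,*[tuple(int(t) for t in (a[k]+.5-[u0,v0])*s) for a in q],col,1)
        return i
    o=np.zeros((600,800,3),np.uint8)
    a=over(w1,0,245,105,345,275,3.5); o[:a.shape[0],:a.shape[1]]=a
    b=over(sc,0,310,218,400,298,4); o[:b.shape[0],360:360+b.shape[1]]=b
    d=over(sd,0,250,130,320,200,4); o[320:320+d.shape[0],400:400+d.shape[1]]=d[:280]
    cv2.imwrite('pics/ov.png',o)
E
python3 fit2.py
```

```text
[0.5341 0.2375 0.078  0.3518] [[0.5143 0.2302 0.1233]]
[[-0.9935 -0.002 ]
 [-0.1308 -0.3165]
 [-0.1479 -0.3902]
 [-1.3926 -1.0523]
 [-0.3416 -0.2942]
 [-2.0343 -0.9349]
 [ 0.0165 -0.1142]
 [ 0.0925 -0.6548]
 [ 0.9473 -0.5493]]
```

View pics/ov.png

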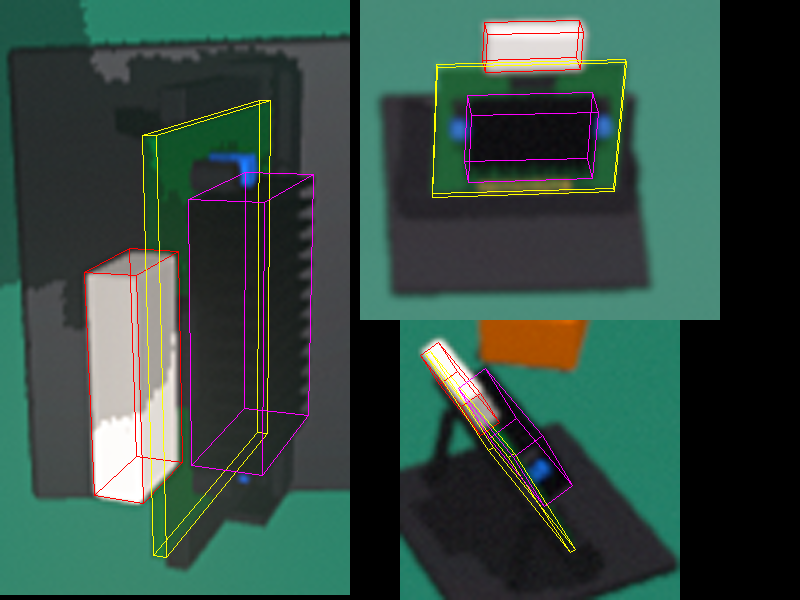

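```bash
python3 -c "
from h import *
print(to(.514,.230,.104,1.916))"
```

```text
(array([-0.29185066,  0.25960126,  4.84069513]), np.float64(-0.41832522095710534))
```

>>> jog_arm(motion=[[-0.29, 0.26, 0, 0, 1], [0, 0, 0.5, -0.42, 1], [0, 0, 1, 0, 1], [0, 0, 1, 0, 1], [0, 0, 1, 0, 1], [0, 0, 0.8, 0, 1], [0, 0, 0.54, 0, 1], [0, 0, 0, 0, 1]])

```text
clock: 3.7
position: [0.5138, 0.2289, 0.1021]
tool_rot: [-3.138, 0.001, 1.915]
force: [-0.1, -0.0, -0.0]
grip_width: 0.0855
finger_force: 0.0
```

>>> jog_arm(motion=[[0, 0, 0, 0, 0.6], [0, 0, 0, 0, 0.6], [0, 0, 0, 0, 0.4], [0, 0, 0, 0, 0.4], [0, 0, 0, 0, 0.25], [0, 0, 0, 0, 0.25], [0, 0, 0, 0, 0.25]], newtons=20)

```text
clock: 4.4
position: [0.5146, 0.2303, 0.1046]
tool_rot: [3.14, -0.0, 1.914]
force: [1.4, 0.2, 7.7]
grip_width: 0.024
finger_force: 19.5
```

>>> jog_arm(motion=[[0, -0.05, -0.1, 0, 0.1], [0, -0.07, -0.15, 0, 0.1], [0, -0.07, -0.15, 0, 0.1], [0, -0.07, -0.15, 0, 0.1], [0, -0.07, -0.15, 0, 0.1], [0, 0, 0, 0, 0.1]], newtons=30)

```text
clock: 5.0
position: [0.5057, 0.2271, 0.126]
tool_rot: [3.139, -0.0, 1.914]
force: [4.6, 1.6, 4.4]
grip_width: 0.0231
finger_force: 30.3
```

```bash
python3 - <<'E'
from h import *
a=snap('scene','s2')['pixels'][200:300,300:400]; b=snap('side','d2')['pixels'][100:215,240:340]; c=snap('wrist','w2')['pixels'][120:420,180:400]
up=lambda i,w,h: cv2.resize(i,(w,h),interpolation=cv2.INTER_CUBIC)
o=np.zeros((600,800,3),np.uint8); o[:300,:300]=up(a,300,300); o[300:600,:261]=up(b,261,300); o[:600,320:760]=up(c,440,600)
cv2.imwrite('pics/v2.png',o[...,::-1])
E
```

```text
(no output)
```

View pics/v2.png

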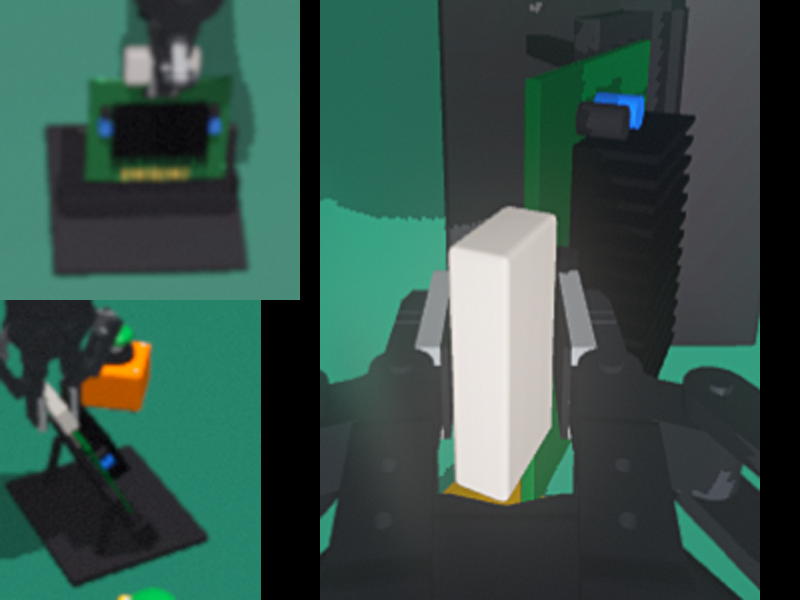

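>>> jog_arm(motion=[[0, 0.2, -0.2, 0, 0.1], [0, 0.3, -0.3, 0, 0.1], [0, 0.3, -0.4, 0, 0.1], [0, 0.3, -0.5, 0, 0.1], [0, 0.2, -0.6, 0, 0.1], [0, 0, -0.6, 0, 0.1], [0, 0, -0.6, 0, 0.1], [0, 0, -0.5, 0, 0.1], [0, 0, -0.2, 0, 0.1], [0, 0, 0, 0, 0.1]], newtons=40)

```text
clock: 6.15
position: [0.5414, 0.2398, 0.2424]
tool_rot: [-3.141, -0.0, 1.914]
force: [-0.1, 0.4, -2.7]
grip_width: 0.0133
finger_force: 39.6
```

>>> jog_arm(motion=[[0, 0, 0, 0, 0.1], [0, 0, -0.5, 0, 0.1], [0, 0, -0.5, 0, 0.1], [0, 0, 0, 0, 0.1]], newtons=80)

```text
clock: 6.55
position: [0.5419, 0.2399, 0.2728]
tool_rot: [3.14, -0.0, 1.914]
force: [1.3, 0.1, -3.0]
grip_width: 0.0128
finger_force: 81.3
```

```bash
python3 - <<'E'
from h import *
print(bot.observe()['position'])
a=snap('scene','s3')['pixels'][150:280,290:400]; b=snap('side','d3')['pixels'][50:180,240:350]; c=snap('wrist','w3')['pixels'][120:420,180:400]
up=lambda i,w,h: cv2.resize(i,(w,h),interpolation=cv2.INTER_CUBIC)
o=np.zeros((600,800,3),np.uint8); o[:300,:254]=up(a,254,300); o[300:600,:254]=up(b,254,300); o[:600,260:700]=up(c,440,600)
cv2.imwrite('pics/v3.png',o[...,::-1])
E
```

```text
[0.54188317 0.2399296  0.27276014]
```

View pics/v3.png

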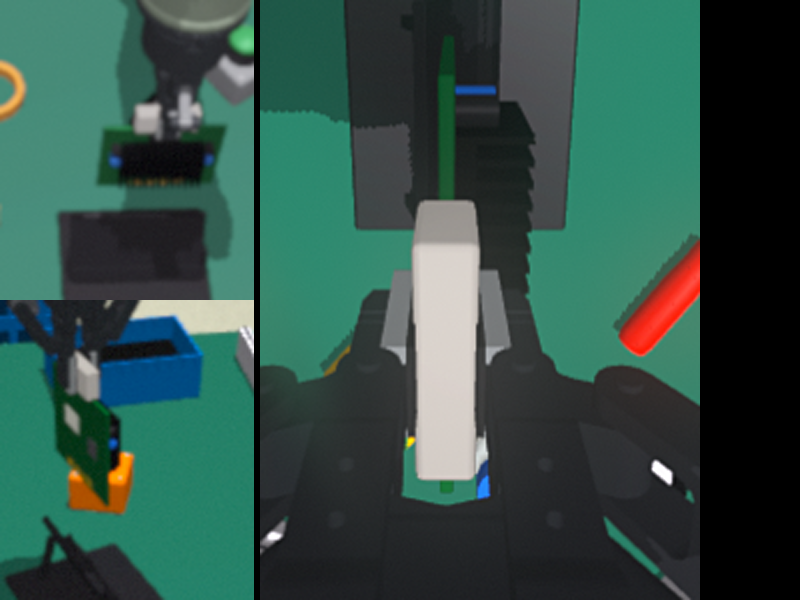

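```bash
cat > fit3.py <<'E'
from fit import *
s3,d3,w3=load('s3'),load('d3'),load('w3')
W=lambda x,y:(180+(x+.5-260)/2-.5,120+(y+.5)/2-.5); k=2.309
Q=lambda x,y:(290+(x+.5)/k-.5,150+(y+.5)/k-.5); D=lambda x,y:(240+(x+.5)/k-.5,50+(y+.5-300)/k-.5)
s=w3['state']; T=R.from_euler('xyz',s['tool_rot']).as_matrix()
# card in tool frame: card y=tool x, card x=tool y, card z=-tool z ; p = handle centre in tool (x,y,z), tilt about card y, yaw
M=np.array([[0,1,0],[1,0,0],[0,0,-1.]])
def m(p,P): 
    q=(np.array(P)-[0,0,.05])@R.from_euler('yz',[p[3],p[4]]).as_matrix().T
    return (q@M.T+p[:3])@T.T+s['position']
pw=[(w3,(-.007,.03,.064),W(415,242)),(w3,(.007,.03,.064),W(478,242)),(w3,(-.007,-.03,.064),W(417,480)),(w3,(.007,-.03,.064),W(475,480))]
ps=[(s3,(.002,-.06,-.065),Q(97,185)),(s3,(.002,.06,-.065),Q(213,186)),(s3,(.002,-.06,.037),Q(105,127)),(s3,(.002,.06,.037),Q(225,123))]
pd=[(d3,(-.002,-.06,-.065),D(108,503)),(d3,(-.002,-.06,.037),D(110,415)),(d3,(-.002,.06,-.065),D(57,458))]
np.set_printoptions(precision=4,suppress=True)
for n,P in (('w',pw),('s',ps),('d',pd),('all',pw+ps+pd)):
    g=lambda p: np.r_[fres(p,P),(p-[0,0,-.019,0,0])/[.01,.004,.006,.05,.03]*.3]
    def fres(p,P): return np.concatenate([proj(c,m(p,[X]))[0]-uv for c,X,uv in P])
    r=least_squares(g,[0,0,-.019,0,0]); print(n,r.x, abs(fres(r.x,P)).max())
E
python3 fit3.py
```

```text
w [-0.0004 -0.0019 -0.013   0.0013 -0.0012] 1.4835439313554275
s [ 0.0018 -0.0056 -0.013  -0.057  -0.0052] 1.0160919454339705
d [ 0.0153  0.0093 -0.0041 -0.0049  0.0427] 2.3925452780995897
all [ 0.0003 -0.0014 -0.0141 -0.0331  0.0036] 2.644505931859527
```

>>> jog_arm(motion=[[0, 0, 0, 0.8, 0.1], [0, 0, 0, 1, 0.1], [0, 0, 0, 1, 0.1], [0, 0, 0, 1, 0.1], [0, 0, 0, 1, 0.1], [0, 0, 0, 0.84, 0.1], [0, 0, 0, 0, 0.1]])

```text
clock: 7.4
position: [0.5411, 0.2398, 0.271]
tool_rot: [-3.141, 0.001, 1.462]
force: [-0.6, 0.6, -2.3]
grip_width: 0.0132
finger_force: 81.2
```

```bash
python3 -c "
from h import *
from fit import st
print(bot.observe()['tool_rot'])
t=st([.5391,-.2475,-.1077],[(-.0103,0,0)])[0]; print(t,to(t[0],t[1],.265,1.463))"
```

```text
[-3.14053166e+00  1.12685045e-03  1.46208569e+00]
[ 0.52885968 -0.24639283  0.        ] (array([-16.15379545,   1.35330634,   0.21792081]), np.float64(-0.011428932138052295))
```

>>> jog_arm(motion=[[-0.4, 0.08, 0, 0, 0.1], [-0.8, 0.08, 0, 0, 0.1], [-0.95, 0.08, 0, 0, 0.1], [-0.95, 0.08, 0, 0, 0.1], [-0.95, 0.08, 0, 0, 0.1], [-0.95, 0.08, 0, 0, 0.1], [-0.95, 0.08, 0, 0, 0.1], [-0.95, 0.08, 0, 0, 0.1], [-0.95, 0.08, 0, 0, 0.1], [-0.95, 0.08, 0, 0, 0.1], [-0.95, 0.08, 0, 0, 0.1], [-0.95, 0.08, 0, 0, 0.1]])

```text
clock: 8.6
position: [0.535, -0.0844, 0.2719]
tool_rot: [-3.141, 0.0, 1.465]
force: [0.1, 0.0, -1.5]
grip_width: 0.013
finger_force: 81.2
```

>>> jog_arm(motion=[[-0.95, 0.08, 0, 0, 0.1], [-0.95, 0.08, 0, 0, 0.1], [-0.95, 0.08, 0, 0, 0.1], [-0.95, 0.08, 0, 0, 0.1], [-0.8, 0.08, 0.1, 0, 0.1], [-0.55, 0.07, 0.1, 0, 0.1], [-0.3, 0, 0, 0, 0.1], [0, 0, 0, 0, 0.1], [0, 0, 0, 0, 0.1]])

```text
clock: 9.5
position: [0.532, -0.2459, 0.2661]
tool_rot: [-3.141, -0.0, 1.464]
force: [0.2, 1.0, -1.8]
grip_width: 0.0128
finger_force: 81.2
```

```bash
python3 - <<'E'
from h import *
c=snap('wrist','w4'); s=c['state']; print(s['position'],s['tool_rot'])
a=snap('scene','s4')['pixels'][130:250,120:240]; b=snap('side','d4')['pixels'][250:420,220:390]
print(bot.observe()['position'])
up=lambda i,w,h: cv2.resize(i,(w,h),interpolation=cv2.INTER_CUBIC)
o=np.zeros((600,800,3),np.uint8); o[:300,:300]=up(a,300,300); o[300:600,:300]=up(b,300,300); o[:600,304:800]=up(c['pixels'][120:420,156:404],496,600)
cv2.imwrite('pics/v4.png',o[...,::-1])
E
```

```text
[ 0.53198331 -0.24594562  0.26608792] [-3.14148068e+00 -4.05966656e-04  1.46396811e+00]
[ 0.53232975 -0.24551415  0.26622162]
```

View pics/v4.png

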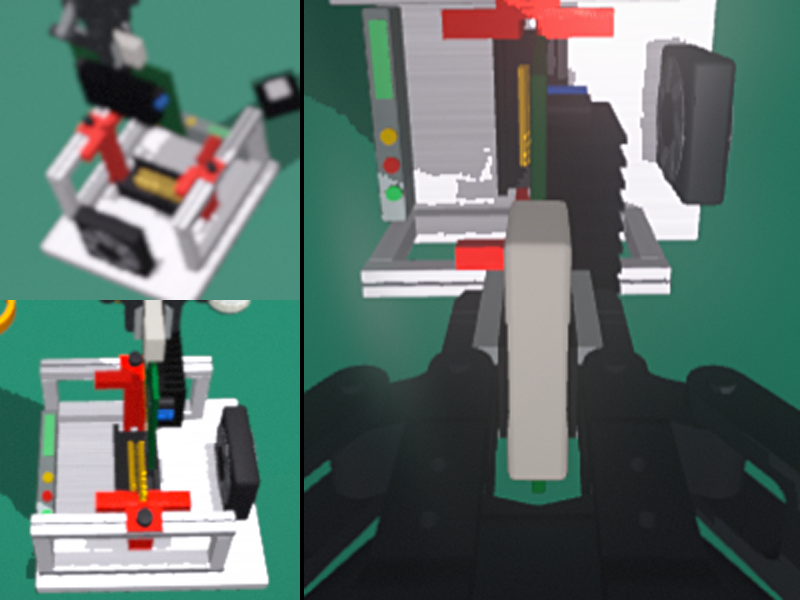

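```bash
cat > fit4.py <<'E'
from h import *
w=load('w4'); W=lambda x,y:(156+(x+.5-304)/2-.5,120+(y+.5)/2-.5)
np.set_printoptions(precision=4,suppress=True)
s=w['state']; T=R.from_euler('xyz',s['tool_rot']).as_matrix()
names=['+y L','+y R','notch','-y L inner','-y L outer','rail-y inL','rail-y inR']
P=atz(w,[W(442,37),(W(613,36)),W(530,22),W(456,243),W(456,268),W(363,268),W(670,268)],[.115]*5+[.109]*2)
t=(P-s['position'])@T
for n,p,q in zip(names,P,t): print(n,p,'tool',q)
E
python3 fit4.py
```

```text
+y L [ 0.4917 -0.1875  0.115 ] tool [ 0.0537 -0.0463  0.1511]
+y R [ 0.5708 -0.1956  0.115 ] tool [0.0542 0.0332 0.1511]
notch [ 0.5331 -0.1852  0.115 ] tool [ 0.0605 -0.0053  0.1511]
-y L inner [ 0.4827 -0.2915  0.115 ] tool [-0.0507 -0.0441  0.1511]
-y L outer [ 0.4806 -0.3057  0.115 ] tool [-0.065  -0.0447  0.1511]
rail-y inL [ 0.4299 -0.3032  0.109 ] tool [-0.0679 -0.0954  0.1571]
rail-y inR [ 0.5936 -0.3208  0.109 ] tool [-0.0679  0.0692  0.1571]
```

>>> jog_arm(motion=[[0.07, -0.12, 0, 0, 0.1], [0, 0, 0.4, 0, 0.1], [0, 0, 0.5, 0, 0.1], [0, 0, 0.4, 0, 0.1], [0, 0, 0.1, 0, 0.1], [0, 0, 0, 0, 0.1], [0, 0, 0, 0, 0.1]])

```text
clock: 10.35
position: [0.5289, -0.2442, 0.2244]
tool_rot: [3.141, 0.0, 1.463]
force: [-0.1, -0.1, -1.8]
grip_width: 0.0126
finger_force: 81.1
```

>>> jog_arm(motion=[[0, 0, 0.08, 0, 0.1], [0, 0, 0.08, 0, 0.1], [0, 0, 0.08, 0, 0.1], [0, 0, 0.08, 0, 0.1], [0, 0, 0, 0, 0.1]])

```text
clock: 10.85
position: [0.5286, -0.2439, 0.2142]
tool_rot: [-3.141, -0.0, 1.463]
force: [-0.1, -1.0, -2.0]
grip_width: 0.0127
finger_force: 81.1
```

>>> jog_arm(motion=[[0, 0, 0.08, 0, 0.1], [0, 0, 0.08, 0, 0.1], [0, 0, 0.08, 0, 0.1], [0, 0, 0, 0, 0.1]])

```text
clock: 11.25
position: [0.5284, -0.2439, 0.2068]
tool_rot: [-3.141, -0.0, 1.463]
force: [-1.8, -0.0, -4.3]
grip_width: 0.0132
finger_force: 81.1
```

>>> jog_arm(motion=[[0, 0, 0.1, 0, 0.1], [0, 0, 0.1, 0, 0.1], [0, 0, 0.1, 0, 0.1], [0, 0, 0, 0, 0.1]])

```text
clock: 11.65
position: [0.5284, -0.2439, 0.1977]
tool_rot: [-3.141, -0.0, 1.463]
force: [-3.1, -0.2, -4.4]
grip_width: 0.0129
finger_force: 81.1
```

>>> jog_arm(motion=[[0, -0.03, 0.1, 0, 0.1], [0, 0, 0.2, 0, 0.1], [0, 0, 0.2, 0, 0.1], [0, 0, 0.2, 0, 0.1], [0, 0, 0, 0, 0.1]])

```text
clock: 12.15
position: [0.5277, -0.2437, 0.1764]
tool_rot: [-3.141, -0.0, 1.463]
force: [-0.1, 0.6, -2.9]
grip_width: 0.0127
finger_force: 81.1
```

>>> jog_arm(motion=[[0, 0, 0.25, 0, 0.1], [0, 0, 0.25, 0, 0.1], [0, 0, 0.25, 0, 0.1], [0, 0, 0.15, 0, 0.1], [0, 0, 0, 0, 0.1]])

```text
clock: 12.65
position: [0.5277, -0.2438, 0.1495]
tool_rot: [-3.141, -0.0, 1.463]
force: [-0.0, -0.0, -2.6]
grip_width: 0.0127
finger_force: 81.0
```

>>> jog_arm(motion=[[0, 0, 0.08, 0, 0.1], [0, 0, 0.08, 0, 0.1], [0, 0, 0.08, 0, 0.1], [0, 0, 0, 0, 0.1]], newtons=110)

```text
clock: 13.05
position: [0.5278, -0.2438, 0.1428]
tool_rot: [-3.141, -0.0, 1.463]
force: [-1.3, -0.5, -1.6]
grip_width: 0.0124
finger_force: 107.8
```

>>> jog_arm(motion=[[0, 0, 0.08, 0, 0.1], [0, 0, 0.08, 0, 0.1], [0, 0, 0, 0, 0.1]])

```text
clock: 13.35
position: [0.5278, -0.2441, 0.1381]
tool_rot: [-3.142, 0.0, 1.463]
force: [-1.2, -1.7, -3.9]
grip_width: 0.0125
finger_force: 108.1
```

>>> jog_arm(motion=[[0, 0, 0.06, 0, 0.1], [0, 0, 0.06, 0, 0.1], [0, 0, 0, 0, 0.1]])

```text
clock: 13.65
position: [0.5278, -0.2438, 0.1345]
tool_rot: [-3.142, -0.0, 1.463]
force: [-0.3, -1.0, -2.5]
grip_width: 0.0122
finger_force: 108.3
```

>>> jog_arm(motion=[[0, 0, 0.07, 0, 0.1], [0, 0, 0.07, 0, 0.1], [0, 0, 0, 0, 0.1]])

```text
clock: 13.95
position: [0.5277, -0.2439, 0.1301]
tool_rot: [-3.141, 0.0, 1.463]
force: [-0.9, -0.8, -4.4]
grip_width: 0.0121
finger_force: 108.0
```

>>> jog_arm(motion=[[0, 0, 0.07, 0, 0.1], [0, 0, 0.07, 0, 0.1], [0, 0, 0, 0, 0.1]])

```text
clock: 14.25
position: [0.529, -0.2445, 0.1293]
tool_rot: [3.138, -0.0, 1.463]
force: [-10.0, 5.8, 52.3]
grip_width: 0.0125
finger_force: 116.5
```

```bash
python3 - <<'E'
from fit import *
a=snap('scene','s5'); b=snap('side','d5'); w=snap('wrist','w5'); s=bot.observe(); print(s['position'],s['force'],s['grip_width'])
p=[.5391,-.2475,-.1077]
def wire(f,u0,v0,u1,v1,k,on):
    i=np.ascontiguousarray(cv2.resize(f['pixels'][v0:v1,u0:u1,::-1],None,fx=k,fy=k,interpolation=cv2.INTER_CUBIC))
    if on:
      for dz,col in ((0,(0,0,255)),(.012,(0,255,255))):
        for y,z0,z1 in ((.03,.036,.064),(.06,-.065,.037)):
          h=.007 if y==.03 else .002
          for x in (-h,h):
            q=st(p,[(x-.0103,yy,zz+.095+dz) for yy,zz in ((-y,z0),(y,z0),(y,z1),(-y,z1))])
            cv2.polylines(i,[np.int32((proj(f,q)+.5-[u0,v0])*k)],True,col,1)
    return i
o=np.zeros((600,800,3),np.uint8)
def put(i,x,y): h,v=i.shape[:2]; o[y:y+h,x:x+v]=i[:600-y,:800-x]
put(wire(a,140,150,225,223,4,0),0,0); put(wire(a,140,150,225,223,4,1),0,300)
put(wire(b,255,290,345,390,3,0),345,0); put(wire(b,255,290,345,390,3,1),345,300)
put(wire(w,200,195,280,420,2,0)[:450],630,0)
cv2.imwrite('pics/v5.png',o)
E
```

```text
[ 0.52898728 -0.24449578  0.12928125] [-10.091828     4.77266061  51.76844853] 0.012025923373860818
```

View pics/v5.png

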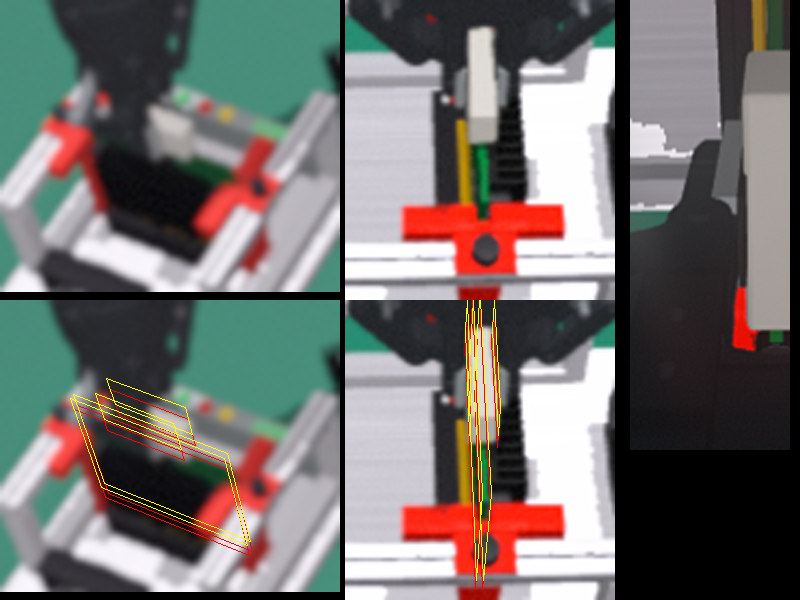

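```bash
python3 - <<'E'
from fit import *
np.set_printoptions(precision=4,suppress=True)
f=load('s5'); w=load('w5')
for p in ([.5391,-.2475,-.1077],):
    for n,uv,xo in (('bottom front +y',(140+192/4,150+157/4),.007),('top front +y',(140+191/4,150+126/4),.007)):
        o,d=ray(f,[uv]); M=Rz(p[2]); O=(o-[p[0],p[1],0])@M; Dd=d[0]@M
        t=(-.0103+xo-O[0])/Dd[0]; print(n,O+t*Dd,'home z: .131 / .159')
W=lambda x,y:(200+(x+.5-630)/2-.5,195+(y+.5)/2-.5)
# wrist: handle top -x edge corners at y=+30 and y=-30
K,D,Rm,t=cam(w); n=cv2.undistortPoints(np.array([W(745,95),W(748,328)]).reshape(-1,1,2),K,D).reshape(-1,2)
s=w['state'];T=R.from_euler('xyz',s['tool_rot']).as_matrix()
o,d=ray(w,[W(745,95),W(748,328)]); d=d@T; o=(o-s['position'])@T
# find depth z where x separation is 60 mm
for z in np.arange(-.05,-.015,.003):
    q=o+d*((z-o[2])/d[:,2])[:,None]; print(round(z,3),q[:,0],q[0,0]-q[1,0])
E
```

```text
bottom front +y [-0.0033  0.0386  0.1375] home z: .131 / .159
top front +y [-0.0033  0.0452  0.1745] home z: .131 / .159
-0.05 [ 0.0384 -0.0087] 0.047173034613291864
-0.047 [ 0.0371 -0.0116] 0.04871794275900246
-0.044 [ 0.0357 -0.0145] 0.05026285090471306
-0.041 [ 0.0344 -0.0174] 0.051807759050423674
-0.038 [ 0.0331 -0.0203] 0.05335266719613429
-0.035 [ 0.0317 -0.0232] 0.0548975753418449
-0.032 [ 0.0304 -0.0261] 0.0564424834875555
-0.029 [ 0.029 -0.029] 0.0579873916332661
-0.026 [ 0.0277 -0.0319] 0.05953229977897669
-0.023 [ 0.0263 -0.0348] 0.06107720792468731
-0.02 [ 0.025  -0.0376] 0.06262211607039792
-0.017 [ 0.0236 -0.0405] 0.06416702421610852
```

>>> jog_arm(motion=[[0, 0, -0.06, 0, 0.1], [0, 0, -0.06, 0, 0.1], [0, 0, 0, 0, 0.1], [0, 0, 0, 0, 0.1]])

```text
clock: 14.8
position: [0.5279, -0.2439, 0.1298]
tool_rot: [3.142, 0.0, 1.463]
force: [-0.7, -1.5, 0.8]
grip_width: 0.0126
finger_force: 108.6
```

>>> jog_arm(motion=[[0, 0, -0.03, 0, 0.1], [0, 0, 0, 0, 0.1]])

```text
clock: 15.0
position: [0.5277, -0.2439, 0.1306]
tool_rot: [-3.141, -0.0, 1.463]
force: [-0.7, -1.9, -4.6]
grip_width: 0.0123
finger_force: 108.0
```

```bash
python3 - <<'E'
from fit import *
np.set_printoptions(precision=4,suppress=True)
f=snap('scene','s6'); im=f['pixels'].astype(int); p=[.5391,-.2475,-.1077]
hdr=[]
for dz in (-.003,0,.004,.008,.012):
    q=proj(f,st(p,[(-.0103,y,.132+dz) for y in np.linspace(.0,.06,25)])); hdr.append(q)
print('board end +y proj',[h[-1] for h in hdr])
for u in range(184,203,2):
    vs=[round(float(np.interp(u,h[:,0],h[:,1])),1) for h in hdr]
    print(u,'pred v',vs,'px',[tuple(int(t) for t in im[v,u]) for v in range(180,205,2)])
E
```

```text
board end +y proj [array([196.86  , 191.9191]), array([196.6831, 191.245 ]), array([196.4463, 190.3421]), array([196.2083, 189.4346]), array([195.9692, 188.5226])]
184 pred v [186.9, 186.3, 185.5, 184.7, 183.9] px [(203, 198, 197), (195, 190, 188), (165, 161, 159), (161, 156, 155), (122, 121, 118), (35, 57, 41), (17, 25, 23), (13, 12, 17), (16, 16, 18), (13, 10, 14), (14, 15, 17), (10, 9, 14), (13, 12, 15)]
186 pred v [187.7, 187.1, 186.3, 185.5, 184.7] px [(193, 188, 187), (181, 177, 175), (164, 159, 158), (162, 157, 156), (142, 141, 138), (52, 74, 58), (20, 40, 28), (18, 17, 20), (15, 14, 19), (13, 11, 14), (13, 13, 17), (8, 10, 13), (9, 9, 12)]
188 pred v [188.5, 187.9, 187.1, 186.3, 185.4] px [(137, 135, 135), (143, 139, 139), (157, 153, 154), (159, 155, 156), (105, 115, 106), (33, 68, 44), (20, 51, 32), (16, 19, 18), (15, 16, 17), (17, 16, 20), (12, 14, 17), (20, 9, 11), (85, 21, 21)]
190 pred v [189.3, 188.6, 187.8, 187.0, 186.2] px [(102, 103, 106), (103, 106, 108), (148, 146, 150), (176, 173, 179), (112, 125, 118), (24, 66, 39), (17, 58, 34), (20, 32, 24), (15, 17, 20), (16, 
[... 893 characters left out ...]
 116), (101, 104, 107), (120, 121, 125), (176, 172, 178), (167, 159, 162), (115, 81, 68), (87, 60, 36), (172, 60, 48), (234, 68, 64), (231, 70, 66), (196, 144, 149), (219, 208, 215)]
200 pred v [191.9, 191.2, 190.3, 189.4, 188.5] px [(135, 139, 142), (119, 123, 126), (101, 105, 108), (110, 105, 108), (167, 135, 139), (185, 112, 115), (181, 57, 54), (170, 50, 44), (195, 56, 51), (234, 67, 63), (240, 84, 83), (225, 200, 207), (226, 222, 229)]
202 pred v [191.9, 191.2, 190.3, 189.4, 188.5] px [(132, 143, 140), (125, 142, 134), (122, 104, 105), (158, 80, 80), (182, 64, 63), (186, 50, 47), (184, 47, 45), (160, 48, 47), (150, 51, 54), (206, 58, 57), (243, 72, 68), (220, 144, 150), (229, 224, 231)]
```

>>> jog_arm(motion=[[0, 0, -0.1, 0, 0.1]])

```text
clock: 15.15
position: [0.5276, -0.2437, 0.1334]
tool_rot: [-3.141, -0.0, 1.463]
force: [-0.2, -0.8, -4.8]
grip_width: 0.0122
finger_force: 107.9
```

>>> jog_arm(motion=[[0, 0, -0.1, 0, 0.1]])

```text
clock: 15.25
position: [0.5278, -0.2438, 0.1369]
tool_rot: [-3.141, -0.0, 1.463]
force: [-0.3, -1.7, -4.2]
grip_width: 0.0123
finger_force: 107.9
```

>>> jog_arm(motion=[[0, 0, 0.1, 0, 0.1]])

```text
clock: 15.35
position: [0.5282, -0.2441, 0.1346]
tool_rot: [3.14, 0.0, 1.463]
force: [-1.0, -0.7, 2.5]
grip_width: 0.0125
finger_force: 108.9
```

>>> jog_arm(motion=[[0, 0, 0.1, 0, 0.1]])

```text
clock: 15.45
position: [0.5281, -0.2439, 0.131]
tool_rot: [3.141, -0.0, 1.463]
force: [-1.9, -1.8, 2.2]
grip_width: 0.0123
finger_force: 108.9
```

>>> jog_arm(motion=[[0, 0, 0.08, 0, 0.1], [0, 0, 0.03, 0, 0.1], [0, 0, 0, 0, 0.1]])

```text
clock: 15.75
position: [0.5287, -0.2442, 0.1293]
tool_rot: [3.139, -0.0, 1.463]
force: [-7.7, 4.4, 35.8]
grip_width: 0.0124
finger_force: 114.1
```

```bash
python3 - <<'E'
from h import *
np.set_printoptions(precision=4,suppress=True)
s=bot.observe(); print(s['position'],s['force'],s['moment'],s['grip_width'])
w=snap('wrist','w6'); im=w['pixels'].astype(int)
print('col263',[ (v,int(im[v,268].sum()/3)) for v in range(205,375,2)])
print('row320',[ (u,int(im[320,u].sum()/3)) for u in range(235,310,2)])
E
```

```text
[ 0.5287 -0.2442  0.1293] [-7.6999  4.3552 35.8218] [0.9522 2.1933 0.2215] 0.012367369622372096
col263 [(205, 68), (207, 67), (209, 66), (211, 67), (213, 68), (215, 66), (217, 68), (219, 74), (221, 117), (223, 117), (225, 117), (227, 117), (229, 117), (231, 119), (233, 119), (235, 120), (237, 119), (239, 119), (241, 132), (243, 157), (245, 163), (247, 164), (249, 163), (251, 164), (253, 164), (255, 164), (257, 164), (259, 164), (261, 164), (263, 163), (265, 164), (267, 165), (269, 165), (271, 163), (273, 163), (275, 164), (277, 163), (279, 163), (281, 164), (283, 163), (285, 164), (287, 163), (289, 164), (291, 163), (293, 162), (295, 163), (297, 162), (299, 163), (301, 162), (303, 162), (305, 162), (307, 162), (309, 162), (311, 161), (313, 161), (315, 160), (317, 161), (319, 160), (321, 159), (323, 159), (325, 159), (327, 159), (329, 159), (331, 159), (333, 159), (335, 159), (337, 158), (339, 158), (341, 158), (343, 158), (345, 158), (347, 157), (349, 157), (351, 157), (353, 157), (355, 156), (357, 158), (359, 140), (361, 25), (363, 27), (365, 29), (367, 29), (369, 39), (371, 38), (373, 32)]
row320 [(235, 40), (237, 39), (239, 41), (241, 40), (243, 42), (245, 40), (247, 40), (249, 40), (251, 42), (253, 40), (255, 47), (257, 42), (259, 152), (261, 160), (263, 161), (265, 160), (267, 160), (269, 160), (271, 160), (273, 160), (275, 160), (277, 161), (279, 159), (281, 160), (283, 160), (285, 158), (287, 53), (289, 47), (291, 47), (293, 40), (295, 41), (297, 42), (299, 42), (301, 42), (303, 41), (305, 42), (307, 42), (309, 41)]
```

>>> jog_arm(motion=[[0, 0, -0.05, 0, 0.1], [0, 0, 0, 0, 0.3], [0, 0, 0, 0, 0.5], [0, 0, 0, 0, 0.5], [0, 0, 0, 0, 0.5]])

```text
clock: 16.3
position: [0.5278, -0.2439, 0.1288]
tool_rot: [-3.141, 0.0, 1.463]
force: [0.3, -0.0, 0.1]
grip_width: 0.0427
finger_force: 0.0
```

>>> jog_arm(motion=[[0, 0, -0.3, 0, 0.5], [0, 0, -0.5, 0, 0.5], [0, 0, -0.6, 0, 0.5], [0, 0, -0.3, 0, 0.3], [0, 0, 0, 0, 0], [0, 0, 0, 0, 0], [0, 0, 0, 0, 0], [0, 0, 0, 0, 0]])

```text
clock: 17.1
position: [0.5276, -0.2438, 0.1794]
tool_rot: [-3.141, -0.0, 1.463]
force: [-0.5, 0.1, 0.0]
grip_width: -0.0002
finger_force: 0.0
```

>>> jog_arm(motion=[[0, 0, 0.15, 0, 0], [0, 0, 0.15, 0, 0], [0, 0, 0.15, 0, 0], [0, 0, 0, 0, 0]])

```text
clock: 17.5
position: [0.5275, -0.2437, 0.1656]
tool_rot: [-3.14, -0.0, 1.463]
force: [0.5, 0.1, 0.3]
grip_width: 0.0001
finger_force: 0.0
```

>>> jog_arm(motion=[[0, 0, 0.07, 0, 0], [0, 0, 0.07, 0, 0], [0, 0, 0, 0, 0]])

```text
clock: 17.8
position: [0.5278, -0.2439, 0.1621]
tool_rot: [-3.141, -0.0, 1.463]
force: [0.3, 0.5, -0.7]
grip_width: -0.0002
finger_force: 0.0
```

>>> jog_arm(motion=[[0, 0, 0.06, 0, 0], [0, 0, 0, 0, 0]])

```text
clock: 18.0
position: [0.5278, -0.2438, 0.1604]
tool_rot: [-3.142, -0.0, 1.463]
force: [-0.4, -0.0, -0.1]
grip_width: -0.0001
finger_force: 0.0
```

>>> jog_arm(motion=[[0, 0, 0.05, 0, 0], [0, 0, 0, 0, 0]])

```text
clock: 18.2
position: [0.528, -0.2441, 0.1591]
tool_rot: [3.141, 0.0, 1.463]
force: [0.0, -1.7, 2.1]
grip_width: 0.0001
finger_force: 1.2
```

>>> jog_arm(motion=[[0, 0, 0.05, 0, 0], [0, 0, 0, 0, 0]])

```text
clock: 18.4
position: [0.5292, -0.2444, 0.159]
tool_rot: [3.138, 0.0, 1.463]
force: [-0.3, 1.5, 22.0]
grip_width: 0.0
finger_force: 10.7
```

>>> jog_arm(motion=[[0, 0, 0.02, 0, 0], [0, 0, 0, 0, 0], [0, 0, -0.3, 0, 0], [0, 0, -0.6, 0, 0], [0, 0, -0.6, 0, 0], [0, 0, -0.3, 0, 0], [0, 0, 0, 0, 0]])

```text
clock: 19.1
position: [0.5282, -0.244, 0.2118]
tool_rot: [3.14, 0.0, 1.463]
force: [0.5, -0.7, -0.5]
grip_width: 0.0003
finger_force: 0.0
```

```bash
python3 - <<'E'
from h import *
np.set_printoptions(precision=4,suppress=True)
for n,(u0,v0,u1,v1) in (('scene0',(255,225,290,250)),('side0',(280,205,320,232))):
    f=load(n); h=cv2.cvtColor(f['pixels'],cv2.COLOR_RGB2HSV)[v0:v1,u0:u1]
    m=(h[...,0]>50)&(h[...,0]<75)&(h[...,1]>120)&(h[...,2]>120); y,x=np.nonzero(m)
    print(n,m.sum(),atz(f,[(x.mean()+u0,y.mean()+v0)],.077))
print(to(.571,.0265,.20,1.463))
E
```

```text
scene0 113 [[0.5712 0.0278 0.077 ]]
side0 204 [[0.5689 0.0266 0.077 ]]
(array([9.1189, 0.4492, 0.3906]), np.float64(0.002782865060924067))
```

>>> jog_arm(motion=[[0.5, 0.04, 0, 0, 0], [0.9, 0.04, 0, 0, 0], [0.95, 0.04, 0, 0, 0], [0.95, 0.04, 0, 0, 0], [0.95, 0.04, 0, 0, 0], [0.95, 0.04, 0, 0, 0], [0.95, 0.04, 0, 0, 0], [0.95, 0.04, 0, 0, 0], [0.95, 0.04, 0, 0, 0], [0.7, 0.04, 0, 0, 0], [0.37, 0.03, 0, 0, 0], [0, 0, 0, 0, 0]])

```text
clock: 20.3
position: [0.5698, 0.0285, 0.2101]
tool_rot: [-3.141, -0.0, 1.466]
force: [0.6, 0.2, 1.1]
grip_width: 0.0001
finger_force: 0.0
```

>>> jog_arm(motion=[[0, 0, 0.5, 0, 0], [0, 0, 0.9, 0, 0], [0, 0, 0.9, 0, 0], [0, 0, 0.9, 0, 0], [0, 0, 0.5, 0, 0], [0, 0, 0.2, 0, 0], [0, 0, 0, 0, 0]])

```text
clock: 21.0
position: [0.57, 0.0261, 0.0938]
tool_rot: [-3.141, 0.0, 1.462]
force: [0.4, -0.4, -1.2]
grip_width: -0.0001
finger_force: 0.0
```

>>> jog_arm(motion=[[0, 0, 0.15, 0, 0], [0, 0, 0.15, 0, 0], [0, 0, 0.15, 0, 0], [0, 0, 0.13, 0, 0], [0, 0, 0.05, 0, 0], [0, 0, 0, 0, 0]])

```text
clock: 21.6
position: [0.5706, 0.0268, 0.0752]
tool_rot: [3.141, -0.0, 1.463]
force: [-0.0, -0.4, 8.3]
grip_width: 0.0
finger_force: 3.8
```

>>> jog_arm(motion=[[0, 0, 0.05, 0, 0], [0, 0, 0, 0, 0]])

```text
clock: 21.8
position: [0.5707, 0.0268, 0.0749]
tool_rot: [3.14, -0.001, 1.463]
force: [-5.8, 1.1, 26.7]
grip_width: -0.0002
finger_force: 13.7
```

At the stop. Release and retreat.

>>> jog_arm(motion=[[0, 0, -0.15, 0, 0], [0, 0, -0.4, 0, 0], [0, 0, -0.8, 0, 0], [0, 0, -0.9, 0, 0], [0, 0, -0.9, 0, 0], [0, 0, -0.5, 0, 0], [0, 0, 0, 0, 0], [0, 0, 0, 0, 0], [0, 0, 0, 0, 0]])

```text
clock: 22.7
position: [0.5695, 0.0268, 0.1823]
tool_rot: [-3.14, 0.0, 1.463]
force: [0.7, -0.7, 0.4]
grip_width: 0.0002
finger_force: 0.0
```

```bash
python3 - <<'E'
from h import *
a=load('scene0')['pixels'].astype(int); s=snap('scene','s9'); d=np.abs(s['pixels'].astype(int)-a).sum(2)>90
# check bystanders unchanged (image patches): sinks, tape, jar, driver, tweezers
for n,(u,v,r) in dict(a=(231,167,9),b=(358,201,9),c=(237,322,9),tape=(286,189,14),jar=(243,276,10),driver=(315,329,25),tweez=(149,276,18)).items(): print(n,int(d[v-r:v+r,u-r:u+r].sum()))
print(bot.observe()['force'],bot.observe()['position'])
E
```

```text
a 0
b 0
c 0
tape 233
jar 0
driver 0
tweez 0
[-0.6207266  -0.25848651 -0.01789527] [0.56955728 0.02672643 0.18220555]
```

```bash
python3 -c "
from workcell import bot
print(bot.job_done())"
```

```text
the job is handed in; nothing more can be done
None
```

I put the card fully home in the connector with the heat sink towards the fan and let it go, then pressed the green plunger on the yellow box to its stop and released it. A touch test put the handle top at 159 mm, exactly its home height. I never felt the 10–20 N contact grip on the way in. The job was handed in at about 23 s. The other bench items I checked had not moved, except the tape roll, where the check was inconclusive, probably because the arm or its shadow was over it.

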